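Turn the drying coaster with the turner

ROBOT

A 6-joint arm with a two-finger parallel gripper is mounted at the origin on the work surface. World frame = base frame: x ahead of the robot, y to its left, z up, the work surface at z = 0. Lengths are in m, angles in degrees, forces in N, time in s.
With the tool pointing down it reaches from about 0.25 to 0.8 m from the base axis. Payload 3.9 kg.
Tool frame: the origin (TCP) lies at the centre of the arm's flange, where the gripper is bolted on; the fingertips stand 173 mm ahead of it and the grasp point (between the pads) lies manip.hold_point_z ahead of it (manip.hold_point_z is the distance from the TCP to the grasp point, in m); z points along the fingers, y is the line along which they close (so a half turn about z gives the same grasp; the last joint's range is limited). The gripper opens to 85 mm and grips with 20 to 120 N. Pads are 22 mm wide; open, the fingers measure 114 mm over their backs; the gripper's body (76 mm by 85 mm) begins 54 mm behind the grasp point. The pads swing forward as they close: fully open they stand 13 mm farther back than shut.
Start: joints at [-65.776, 14.897, -7.913, 67.191, 0, 90], TCP at [0.215, -0.479, 0.405] pointing down, gripper open.
Joint ranges: [-159.42, 159.42], [-47.68, 98.78], [-73.54, 78.23], [-108.79, 121.32], [-90, 84.71], [-180, 180]. Speed limits (degrees/s): [147.25, 147.25, 180, 180, 180, 180].

INTERFACE

Orientations are given as [roll, pitch, yaw] about the fixed x, y, z axes, in that order (R = Rz(yaw) Ry(pitch) Rx(roll)).
In Python, from station import telemetry, viewer, manip, outline_of, place_of gives the robot as it stands.
- The arm moves only by the shell command python3 -m pendant 'ROWS' [OPENING] [FORCE]. ROWS is JSON, a list of rows, each an object of numbers: "dx", "dy", "dz": the shift along the tool's x, y, z in mm; "rx", "ry", "rz": the turn, a rotation vector about the tool's x, y, z in degrees. In form: [{"dx": .., "dy": .., "dz": .., "rx": .., "ry": .., "rz": ..}, ...]. A call has 1 to 20 rows; each row is the pose to reach, as a shift and turn from the pose commanded when the call began, along the tool's axes at that moment; what a row does not reach only later rows make up. A row lasts 1/8 s, in which the tool goes at most 62.5 mm and 10.7 degrees, less where a joint would pass 70% of its speed; a pose out of reach is approached as far as the arm can. A call with a gripper value outside its range is refused whole. OPENING is the opening, from 0 (shut) to 1 (fully open), set as the call begins (- or left out, the last holds). The fingers move at their own pace and stop on an object; FORCE is the grip in N (left out, the last holds). Time passes only in rows, so rows that repeat a pose let the fingers close. It gives the time, the measured TCP pose, the force, the opening and the grip force at its end, in the units of the state.
- telemetry.get_obs(): the state, without advancing time (a new reading comes with each control period).
- viewer.capture(name): name is "side" or "top"; returns the picture (420x560x3 uint8, red, green, blue); there is no depth.
- viewer.get_calibration(name): a dict with "K" (3x3 intrinsics, pixels), "k1" (the pictures are not rectified: a ray, as slopes to the right and down, at radius r is drawn at 1 + k1 r^2 times it, then the intrinsics apply), "cam_to_world" (4x4, takes a point from camera to world coordinates). Camera axes: x right, y up, looking along -z (the intrinsics and any distortion apply to the point x, -y, -z); pixel columns grow to the right and rows downward; lengths in m; the calibration is good to about 2 mm. A picture is of the moment at which its call begins. get_calibration takes no time and is no camera call.
- manip.close_job(): hands the job in; it is judged then, once.
Trained networks look in the newest picture that a camera, given by its name, has taken for a name from the list of things; names that differ only in an ending like _2 or _b are one class to them, and where a whole thing is asked for, a point or a joint stands for the part that bears it (a point fixed in the world has none). Each returns a list of dicts, best first, with "score" (0 to 1); they miss things now and then, are a little off and sometimes report something else, mostly with a low value. They report only what shows in the picture. A call takes as long as a camera call. They do not tell look-alikes from the thing itself.
- outline_of(query, camera): "pixels" (420x560 bool, what is visible of it) and "bbox" ([centre column, centre row, width, height] in pixels, round what is visible of it).
- place_of(query, camera): "pixel" ([column, row] in pixels: a listed point, or the origin of a listed thing).
The state is a dict: "t": time; "joint_pos": joint angles; "joint_vel": joint speeds; "joint_efforts": joint torques, N m; "ee_pos": TCP position; "eef_rot": TCP orientation; "force": force on the tool from outside, world axes, zero at the start; "moment": the same for the moment, N m; "gripper_width": opening from 0.0 (shut) to 1.0 (fully open); "finger_force": force on a finger pad.
Only numpy, scipy, OpenCV 4.12 (cv2) and the standard library are available. Lean on these libraries where they do the work, as an engineer would, in place of code of your own. Each camera call takes 0.05 s, during which the arm holds its last target. There are 200 camera calls.

TASK

Slide the turner back to its keyhole's wide end and lift it off the stud; with its blade flip the coaster over on the slatted rack, carved side up, and push it up against the rack's end bar. Then lay the turner in the rest, tail between the cheeks and blade flat on the table, and let go. The coaster is freshly oiled: touch it only with the turner, keep it on the rack, and leave the other tea things in place.

Things in the scene. Friction and masses are not known exactly. Their poses are not given: they have to be found in the camera images.
- turner_grip (a point): Centre of the bare wooden handle of a cranked turner (offset spatula, 200 mm long, 160 g), where to grip it: 26 mm wide, 10 mm thick, bare from x = -32 to +30 mm. x points along the handle to the blade, z up. At the start the tail lies on the keeper and the blade on the table, this point 47 mm above the table
- turner_tip (a point): Middle of the front edge of the turner's steel blade, on its underside: 120 mm ahead of and 47 mm below the grip point. The blade is level, 40 mm wide, 4 mm thick, x = +50 to +120 mm from the grip point; a steel neck 20 mm wide at x = 46 to 58 mm joins it to the handle
- turner_tail (a point): Centre of the turner's tail, half-way up its 10 mm thickness, 55 mm behind the grip point. The tail is 44 mm wide, from x = -80 to -32 mm of the grip point, and holds the keyhole: a narrow slot 10.5 mm wide at the tail end and a wide hole 23 mm square centred at x = -44 mm
- turner: The same turner as a whole, origin and axes as turner_grip. At the start the stud stands in the narrow slot at about x = -67 mm; move the turner about 23 mm backwards (blade towards tail, its own -x) so that the stud stands in the wide hole at x = -44 mm, then straight up
- stud (a point): underside of the steel stud's head on the keeper, 54 mm above the table: shank 7 mm thick, head 16 mm across and 5 mm thick, its top at 59 mm
- keeper: cedar block 32 x 56 mm, 42 mm high, fixed; the turner's tail lies on it, held by the upright stud at its origin (which lies on the table). Its x axis points from the stud towards where the turner's blade lies at the start
- rest: Cream ceramic turner rest, fixed; origin on the table under its centre. Saddle 32 mm long (x), 62 mm wide between the cheeks (y), top 42 mm above the table; cheeks 9 mm thick, 62 mm high. The turner's tail goes on the saddle, handle along x, blade on the +x side where the table is free; it then lies level, grip point 47 mm above the table
- rack: Slatted bamboo rack, 380 mm long (x), 100 wide, fixed; origin at its centre on the table. Two slats along x at y = -35 and +35 mm, 10 mm wide, top 26 mm above the table; the 60 mm gap between them is free but for low cross bars up to 8 mm. End bar across the +x end: near face at x = +180 mm, top 40 mm. The -x end is open for the blade to go in under the coaster
- coaster: Round chestnut-wood coaster, 120 mm across, 10 thick, about 90 g, lying on both slats near the rack's -x end. Origin at its centre, 31 mm above the table. z comes out of the plain side (one dark ring), up at the start; the other has twelve carved rays. Raised at its -x edge it pivots on its far edge, topples past upright and lies about 110 mm farther along the rack
- bowl: cream porcelain bowl, 120 mm across, 70 mm high, not to be moved
- caddy: round aluminium caddy, 76 mm across, 80 mm high, not to be moved
- whisk: bamboo whisk on its ceramic form, 64 mm across, 150 mm high, not to be moved
- scoop: chestnut-wood scoop, 175 mm long, not to be moved
- jar: cream lidded jar, 80 mm across, 110 mm high, not to be moved
- cup: cream cup, 70 mm across, 60 mm high, not to be moved
- spares: two spare coasters, stacked, 120 mm across, 20 mm high, not to be moved
There are look-alikes about, which are no part of the job. What is shaped like the turner but purple is not meant.

How it is judged (in metres and radians):
On the way, in this order (a step that is already met when the one before it is completed fails the run):
1. the turner has been slid until the stud stands in the keyhole's wide end, still lying on the keeper (x of stud in the frame of turner_grip between -0.049 and -0.038 m and height (world z) of turner_tail below 0.054 m).
2. the turner has been lifted free of the stud (height (world z) of turner_tail above 0.075 m and height (world z) of turner_tip above 0.01 m), for 0.1 s.
3. the coaster has been flipped and lies flat on the slats, carved side up (angle between coaster's own z axis and vertical above 3.05 rad and z of coaster in the frame of rack between 0.028 and 0.034 m), for 0.2 s.
4. the coaster has been pushed against the end bar (angle between coaster's own z axis and vertical above 3.05 rad and x of coaster in the frame of rack above 0.114 m), for 0.1 s.
At the end, for the whole second after the job is handed in: The coaster lies flat on the slats, carved side up, within 6 mm of the end bar and 20 mm of the rack's middle line; the turner's tail lies on the rest's saddle (tail centre within 30 mm lengthwise, 25 mm sideways), level, blade on the table; both at rest, turner released (all of step 4 and z of coaster in the frame of rack between 0.028 and 0.034 m and y of coaster in the frame of rack between -0.02 and 0.02 m and x of turner_tail in the frame of rest between -0.03 and 0.03 m and y of turner_tail in the frame of rest between -0.025 and 0.025 m and z of turner_tail in the frame of rest between 0.042 and 0.052 m and height (world z) of turner_tip below 0.006 m and angle between turner's own z axis and vertical below 0.1 rad and linear speed of each of turner, coaster below 0.02 m/s); the robot touches nothing.
It fails at once if the gripper or arm touched the coaster (contact force between any of the fingers, the arm and coaster above 0.3 N).
It fails at once if the coaster dropped off the rack (z of coaster in the frame of rack below 0.022 m).
It fails at once if a bystander was moved by more than 20 mm (distance of any of bowl, caddy, whisk, scoop, jar, cup, spares from where it was at the start of the episode above 0.02 m).
It also fails if it takes over 61 s, if anything falls off the work surface, if the arm or the gripper's body presses on something with over 40 N, if the wrist force passes 120 N, or if a joint passes its speed limit or range.

## Working session

There is one attempt and no reset: what is moved stays moved. The work goes in short steps, Python scripts to look and compute and a shell command to move; the robot and the scene stay as the last step left them, time stands still between calls to the robot, and variables do not carry over. Pictures are saved under pics/ and viewed, at most 10 in all, crops included, and the job is handed in when it is done.

```bash
mkdir -p pics; ls; python3 - <<'E'
from station import telemetry, viewer, manip, outline_of, place_of
import cv2,numpy as np
print(manip.hold_point_z, telemetry.get_obs())
for c in ("side","top"):
    im=viewer.capture(c); cv2.imwrite(f"pics/{c}0.png",im[:,:,::-1])
    k=viewer.get_calibration(c); print(c,np.round(k["K"],1).tolist(),k["k1"],np.round(k["cam_to_world"],3).tolist())
    for q in ("turner_grip","turner_tip","turner_tail","stud","keeper","rest","rack","coaster"):
        print(q,[(np.round(d["pixel"],1).tolist(),round(d["score"],2)) for d in place_of(q,c)])
E
```

```text
pics
0.1547 {'t': 0.0, 'joint_pos': array([-6.57753223e+01,  1.49370797e+01, -7.98615108e+00,  6.71904366e+01,
       -1.60762903e-03,  8.99994664e+01]), 'joint_vel': array([-0.02274301, -0.05776293, -0.04121815,  0.00192862,  0.03228086,
        0.05120894]), 'joint_efforts': array([ 1.55715865e-03, -4.05676746e+01,  2.53923261e+01,  1.87631539e-02,
        7.99273539e-05,  4.21194216e-06]), 'ee_pos': array([ 0.21527176, -0.47846019,  0.40384965]), 'eef_rot': array([-1.79886333e+02,  1.60656727e-03,  2.42252145e+01]), 'force': array([-0.48398135, -0.34606354,  0.78584974]), 'moment': array([-0.02650579,  0.07223049,  0.00748704]), 'finger_force': 0.0, 'gripper_width': 0.9997350758179501}
side [[528.1, 0.0, 285.1], [0.0, 528.1, 215.0], [0.0, 0.0, 1.0]] 0.04869078422835039 [[0.99, 0.088, -0.112, 0.365], [-0.142, 0.568, -0.811, -1.175], [-0.008, 0.819, 0.574, 0.882], [0.0, 0.0, 0.0, 1.0]]
turner_grip [([259.0, 233.3], 0.92), ([187.4, 183.9], 0.56)]
turner_tip [([251.2, 278.6], 0.82), ([212.5, 201.8], 0.63)]
turner_tail [([262.4, 221.1], 0.74), ([174.0, 183.4], 0.7)]
stud [([263.3, 233.3], 0.67), ([262.2, 220.2], 0.44)]
keeper [([263.1, 238.2], 0.6)]
rest [([244.6, 172.9], 0.84), ([271.2, 329.0], 0.25)]
rack [([325.4, 256.6], 0.59)]
coaster [([325.1, 229.8], 0.98)]
top [[497.3, 0.0, 278.7], [0.0, 497.3, 217.6], [0.0, 0.0, 1.0]] -0.043604012782359244 [[0.005, 0.981, -0.192, 0.291], [-1.0, 0.004, -0.005, 0.022], [-0.004, 0.192, 0.981, 1.392], [0.0, 0.0, 0.0, 1.0]]
turner_grip [([194.6, 324.3], 0.65), ([315.4, 255.5], 0.6)]
turner_tip [([236.7, 301.8], 0.94), ([358.4, 269.2], 0.72), ([227.1, 137.9], 0.24)]
turner_tail [([295.9, 250.9], 0.88), ([179.4, 341.6], 0.84)]
stud [([295.2, 249.5], 0.65)]
keeper [([290.7, 251.8], 0.41), ([416.8, 258.5], 0.29)]
rest [([167.4, 257.3], 0.63), ([123.5, 207.7], 0.22)]
rack [([327.4, 195.7], 0.61), ([302.7, 146.8], 0.28), ([223.2, 137.6], 0.25)]
coaster [([308.9, 194.1], 0.68)]
```

View pics/side0.png

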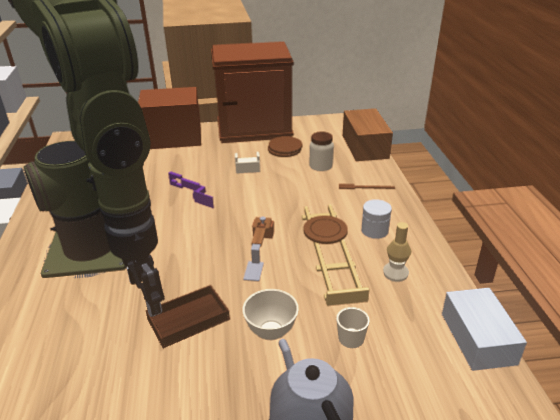

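View pics/top0.png

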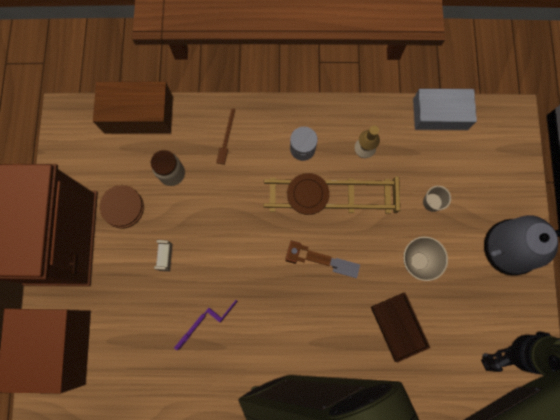

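The pictures show the rack along world −y with its end bar at top-px (397,194) and the coaster at (308,194). The brown turner has its tail at (295,251) and blade at (358,269), and the purple decoy is at (205,320). The rest is at (163,256), with the free table to its right (−y).

```bash
cat > h.py <<'E'
from station import telemetry, viewer, manip, outline_of, place_of
import cv2,numpy as np
from scipy.optimize import least_squares
def proj(P,c):
    k=viewer.get_calibration(c); M=np.linalg.inv(k["cam_to_world"])
    p=np.atleast_2d(P)@M[:3,:3].T+M[:3,3]; s=np.c_[p[:,0],-p[:,1]]/-p[:,2:]
    s=s*(1+k["k1"]*(s**2).sum(1,keepdims=True)); return s@np.asarray(k["K"])[:2,:2].T+np.asarray(k["K"])[:2,2]
def atz(px,z,c):
    return np.r_[least_squares(lambda q:(proj([q[0],q[1],z],c)[0]-px),[.4,0]).x,z]
def tri(ps,pt):
    r=least_squares(lambda q:np.r_[proj(q,"side")[0]-ps,proj(q,"top")[0]-pt],[.4,0,.03]); return r.x,np.abs(r.fun).max()
def cen(q,c,i=0):
    o=outline_of(q,c)
    return o
E
python3 - <<'E'
from h import *
np.set_printoptions(precision=4,suppress=True)
P={"grip":((259,233.3),(315.4,255.5),.047),"tip":((251.2,278.6),(358.4,269.2),0),"tail":((262.4,221.1),(295.9,250.9),.047),"stud":((262.2,220.2),(295.2,249.5),.054),
"coaster":((325.1,229.8),(308.9,194.1),.031),"rack":((325.4,256.6),(327.4,195.7),0),"rest":((244.6,172.9),(167.4,257.3),0)}
for n,(s,t,z) in P.items(): print(n,*tri(s,t),atz(s,z,"side"),atz(t,z,"top"))
for c in("side","top"):
    im=viewer.capture(c)
    for q in("coaster","rest","rack","turner"):
        for o in outline_of(q,c)[:2]:
            m=o["pixels"].astype(np.uint8); 
            print(c,q,round(o["score"],2),np.round(o["bbox"],1),cv2.minAreaRect(cv2.findNonZero(m)), m.sum())
    # crops
    for n,(x0,y0,w,h) in ({"rack":(255,165,160,60),"turn":(280,230,90,60),"rest":(140,230,60,50)} if c=="top" else {"turn":(230,205,60,85),"rack":(290,195,90,115),"rest":(225,145,45,40)}).items():
        f=5; cv2.imwrite(f"pics/{c}_{n}.png",cv2.resize(im[y0:y0+h,x0:x0+w,::-1],None,fx=f,fy=f,interpolation=cv2.INTER_CUBIC))
a=[cv2.imread(f"pics/top_{n}.png") for n in("rack","turn","rest")]
C=np.zeros((600,800,3),np.uint8); C[:300,:800]=a[0]; C[300:600,:450]=a[1]; C[300:550,450:750]=a[2]; cv2.imwrite("pics/mtop.png",C)
a=[cv2.imread(f"pics/side_{n}.png") for n in("turn","rack","rest")]
C=np.zeros((600,800,3),np.uint8); C[:425,:300]=a[0]; C[:575,300:750]=a[1]; C[425:600,:225]=a[2][:175]; cv2.imwrite("pics/mside.png",C)
E
```

```text
grip [ 0.4485 -0.0707  0.0491] 0.40520925416035425 [ 0.4477 -0.068   0.047 ] [ 0.4499 -0.0708  0.047 ]
tip [ 0.4153 -0.1933  0.0045] 0.5976528346827763 [ 0.4142 -0.1885  0.    ] [ 0.4174 -0.194   0.    ]
tail [ 0.4621 -0.0178  0.0492] 0.037061715934612494 [ 0.4624 -0.0148  0.047 ] [ 0.4622 -0.0179  0.047 ]
stud [ 0.4637 -0.0159  0.0511] 0.6762493272796064 [ 0.4615 -0.0203  0.054 ] [ 0.4651 -0.0158  0.054 ]
coaster [ 0.6268 -0.0554  0.0286] 0.3552176217586691 [ 0.627  -0.0583  0.031 ] [ 0.6252 -0.0552  0.031 ]
rack [ 0.6247 -0.1113 -0.0167] 2.557670255708217 [ 0.6135 -0.1326  0.    ] [ 0.6283 -0.1102  0.    ]
rest [ 0.4453  0.3443 -0.0082] 1.5838096433864166 [0.4393 0.3292 0.    ] [0.4483 0.3426 0.    ]
side coaster 0.72 [325.4 230.5  43.5  27.6] ((325.5, 229.0), (28.0, 43.0), 90.0) 1012
side coaster 0.46 [335.9 256.4  65.3  98.2] ((335.5332336425781, 256.1244812011719), (101.90557861328125, 43.8670654296875), 75.0685806274414) 1530
side rest 0.67 [247.3 160.6  28.3  17.6] ((247.1938018798828, 162.763916015625), (18.61713981628418, 25.110435485839844), 87.39744567871094) 418
side rack
[... 690 characters left out ...]
257.   72.1  31.8] ((323.1911926269531, 259.5147399902344), (72.54083251953125, 17.17853546142578), 16.927513122558594) 892
top rest 0.7 [166.1 257.1  14.8  31.5] ((164.35055541992188, 255.3680419921875), (14.952230453491211, 30.901277542114258), 4.573921203613281) 423
top rack 0.97 [331.8 195.1 137.5  32.4] ((331.49993896484375, 194.49998474121094), (136.99996948242188, 34.99999237060547), -0.0) 1574
top turner 0.81 [198.  331.2  49.6  41.2] ((195.62071228027344, 327.0517883300781), (16.979272842407227, 57.68523025512695), 55.66978454589844) 346
top turner 0.68 [324.2 261.1  76.7  34.9] ((323.9394836425781, 260.1990051269531), (73.20635223388672, 17.469697952270508), 16.927513122558594) 888
```

View pics/mtop.png

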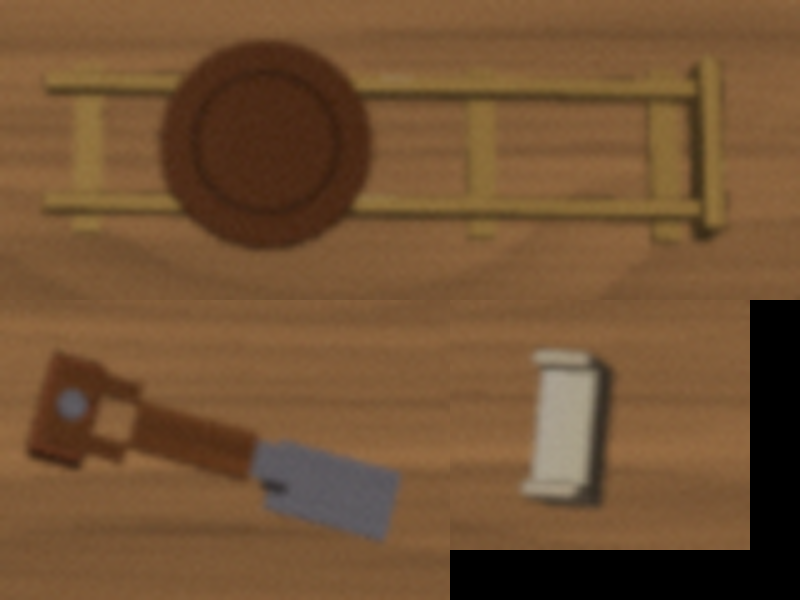

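View pics/mside.png

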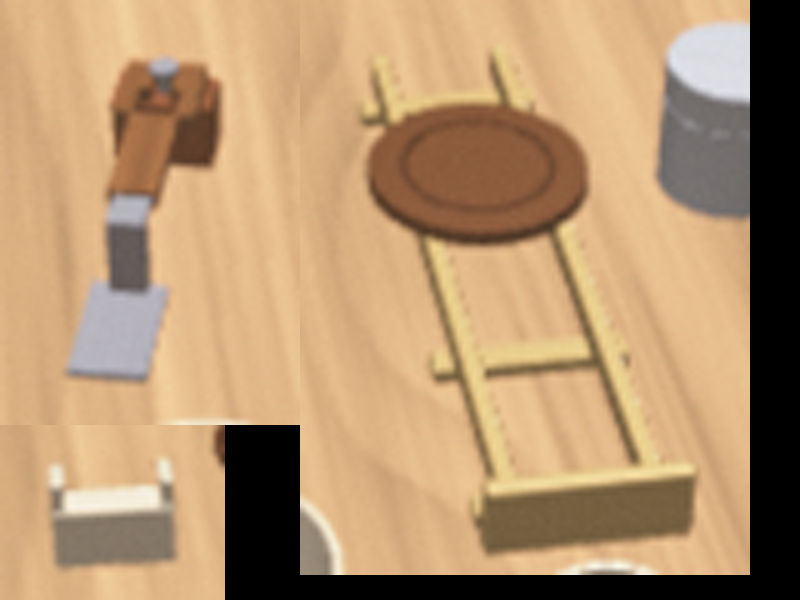

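The top crop shows slats with left ends at crop (45,83) and (45,203), and the end bar's near face at u≈696. The stud is at (72,104), in the narrow slot, with the wide hole on its blade side. The blade's front edge is centred at (390,208). In the rest, the saddle is open to left and right.

```bash
python3 - <<'E'
from h import *
np.set_printoptions(precision=4,suppress=True)
def p(u,v,ox,oy,z,c="top"): return atz(((u+.5)/5-.5+ox,(v+.5)/5-.5+oy),z,c)
R=lambda u,v,z:p(u,v,255,165,z)
T=lambda u,v,z:p(u,v,280,230,z)
S=lambda u,v,z:p(u,v,140,230,z)
print("slats",R(45,83,.026),R(690,90,.026),R(45,203,.026),R(690,211,.026))
print("bar",R(698,60,.04),R(698,225,.04),"far",R(720,60,.04),R(720,228,.04))
print("coaster L,R,T,B",R(162,145,.036),R(372,145,.036),R(267,40,.036),R(267,249,.036))
print("stud",T(72,104,.059),"hole",T(115,122,.047),"tip",T(398,175,.004),T(383,242,.004),"tailend",T(57,52,.052),T(28,155,.052))
print("handle end",T(255,134,.052),T(244,180,.052),"start",T(140,105,.052),T(130,150,.052))
print("rest cheeks",S(533-450,358-300,.062),S(590-450,358-300,.062),S(521-450,488-300,.062),S(578-450,488-300,.062),"saddle",S(542-450,370-300,.042),S(600-450,370-300,.042),S(530-450,482-300,.042),S(590-450,486-300,.042))
q=lambda u,v,ox,oy,z:p(u,v,ox,oy,z,"side")
print("SIDE tip",q(70,374,230,205,.004),q(147,379,230,205,.004),"stud",q(164,64,230,205,.059))
print("bar top",q(193,492,290,195,.04),q(393,469,290,195,.04),"coaster L R",q(69,165,290,195,.033),q(287,165,290,195,.033),"near",q(188,239,290,195,.031),"far",q(172,103,290,195,.036))
print("rest front",q(55,514-425,225,145,.042),q(172,512-425,225,145,.042),q(62,490-425,225,145,.042),q(160,487-425,225,145,.042))
E
```

```text
slats [0.6636 0.0729 0.026 ] [ 0.6611 -0.2937  0.026 ] [0.5938 0.0721 0.026 ] [ 0.5907 -0.2909  0.026 ]
bar [ 0.6748 -0.2957  0.04  ] [ 0.5797 -0.2918  0.04  ] far [ 0.6749 -0.3082  0.04  ] [ 0.578 -0.304  0.04 ]
coaster L,R,T,B [0.6252 0.0065 0.036 ] [ 0.6257 -0.1113  0.036 ] [ 0.6865 -0.0528  0.036 ] [ 0.5659 -0.052   0.036 ]
stud [ 0.462  -0.0124  0.059 ] hole [ 0.4538 -0.0361  0.047 ] tip [ 0.4299 -0.196   0.004 ] [ 0.3925 -0.1867  0.004 ] tailend [ 0.4914 -0.0044  0.052 ] [0.4351 0.0112 0.052 ]
handle end [ 0.447  -0.1116  0.052 ] [ 0.4221 -0.1053  0.052 ] start [ 0.4625 -0.0494  0.052 ] [ 0.4381 -0.0439  0.052 ]
rest cheeks [0.4849 0.3609 0.062 ] [0.485  0.3298 0.062 ] [0.4144 0.3638 0.062 ] [0.4146 0.333  0.062 ] saddle [0.4812 0.3607 0.042 ] [0.4813 0.3286 0.042 ] [0.4196 0.3642 0.042 ] [0.4176 0.3312 0.042 ]
SIDE tip [ 0.3952 -0.193   0.004 ] [ 0.4324 -0.2024  0.004 ] stud [ 0.4628 -0.0144  0.059 ]
bar top [ 0.5819 -0.3085  0.04  ] [ 0.6763 -0.3072  0.04  ] coaster L R [ 0.5705 -0.0423  0.033 ] [ 0.6868 -0.0602  0.033 ] near [ 0.6212 -0.1131  0.031 ] far [0.6363 0.0023 0.036 ]
rest front [0.4123 0.3285 0.042 ] [0.4873 0.3195 0.042 ] [0.419  0.3598 0.042 ] [0.4829 0.3539 0.042 ]
```

```bash
cat >> h.py <<'E'
from scipy.spatial.transform import Rotation as Ro
def delta(pos,yaw,tilt=0,cur=None):
    """tool-frame shift (mm)/turn (deg) to put GRASP point at pos, tool down at yaw, tilted by `tilt` about tool y"""
    o=telemetry.get_obs(); R0=Ro.from_euler('xyz',o["eef_rot"],degrees=True)
    R1=Ro.from_euler('xyz',[180,0,yaw],degrees=True)*Ro.from_euler('y',tilt,degrees=True)
    tcp=np.array(pos)-R1.apply([0,0,manip.hold_point_z])
    d=R0.inv().apply(tcp-o["ee_pos"])*1000; r=(R0.inv()*R1).as_rotvec(degrees=True)
    print("d",np.round(d,1),"r",np.round(r,2))
E
python3 -c "
from h import *
delta([.4437,-.078,.13],75); delta([.4437,-.078,.047],75)"
```

```text
d [ 372.6 -271.8  120. ] r [ -0.    -0.   -50.78]
d [ 372.6 -271.8  203. ] r [ -0.    -0.   -50.78]
```

```bash
python3 -m pendant '[{"dx":372.6,"dy":-271.8,"dz":120,"rz":-50.8},{"dx":372.6,"dy":-271.8,"dz":120,"rz":-50.8},{"dx":372.6,"dy":-271.8,"dz":120,"rz":-50.8},{"dx":372.6,"dy":-271.8,"dz":120,"rz":-50.8},{"dx":372.6,"dy":-271.8,"dz":120,"rz":-50.8},{"dx":372.6,"dy":-271.8,"dz":120,"rz":-50.8},{"dx":372.6,"dy":-271.8,"dz":120,"rz":-50.8},{"dx":372.6,"dy":-271.8,"dz":120,"rz":-50.8},{"dx":372.6,"dy":-271.8,"dz":120,"rz":-50.8},{"dx":372.6,"dy":-271.8,"dz":120,"rz":-50.8},{"dx":372.6,"dy":-271.8,"dz":120,"rz":-50.8}]' 1 80
python3 - <<'E'
from h import *
delta([.4437,-.078,.047],75)
im=viewer.capture("side"); cv2.imwrite("pics/s1.png",cv2.resize(im[150:300,180:340,::-1],None,fx=4,fy=4))
E
```

```text
d [ 372.6 -271.8  203. ] r [ -0.    -0.   -50.78]validation failed for argument at $[0]...
```

View pics/s1.png

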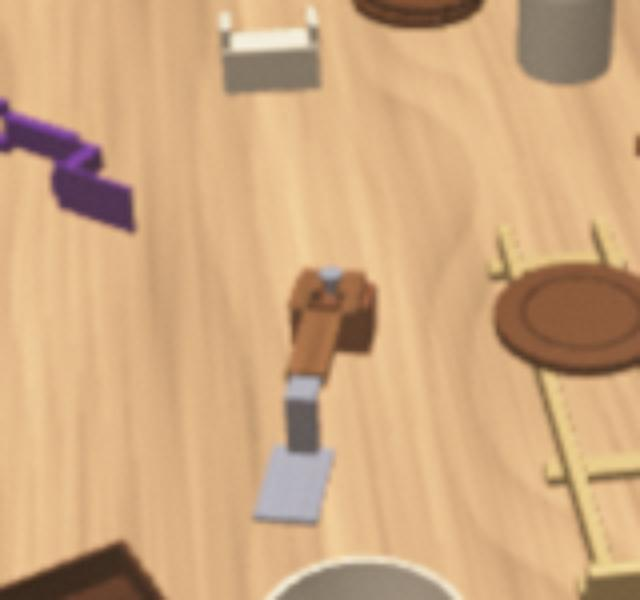

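The move was refused because every row needs all six keys. The picture shows an unchanged scene.

```bash
python3 -m pendant '[{"dx":372,"dy":-272,"dz":120,"rx":0,"ry":0,"rz":-50.8},{"dx":372,"dy":-272,"dz":120,"rx":0,"ry":0,"rz":-50.8},{"dx":372,"dy":-272,"dz":120,"rx":0,"ry":0,"rz":-50.8},{"dx":372,"dy":-272,"dz":120,"rx":0,"ry":0,"rz":-50.8},{"dx":372,"dy":-272,"dz":120,"rx":0,"ry":0,"rz":-50.8},{"dx":372,"dy":-272,"dz":120,"rx":0,"ry":0,"rz":-50.8},{"dx":372,"dy":-272,"dz":120,"rx":0,"ry":0,"rz":-50.8},{"dx":372,"dy":-272,"dz":120,"rx":0,"ry":0,"rz":-50.8},{"dx":372,"dy":-272,"dz":120,"rx":0,"ry":0,"rz":-50.8},{"dx":372,"dy":-272,"dz":120,"rx":0,"ry":0,"rz":-50.8},{"dx":372,"dy":-272,"dz":120,"rx":0,"ry":0,"rz":-50.8}]' 1 80
python3 - <<'E'
from h import *
delta([.4437,-.078,.047],75)
im=viewer.capture("side"); cv2.imwrite("pics/s1.png",cv2.resize(im[150:300,180:340,::-1],None,fx=4,fy=4))
E
```

```text
t: 2.82
ee_pos: [0.4427, -0.079, 0.285]
eef_rot: [180.0, 0.0, 74.9]
force: [0.1, -0.5, 0.5]
gripper_width: 1.001
finger_force: 0.0
d [ 1.2  0.7 83.3] r [ 0.02  0.01 -0.08]
```

View pics/s1.png

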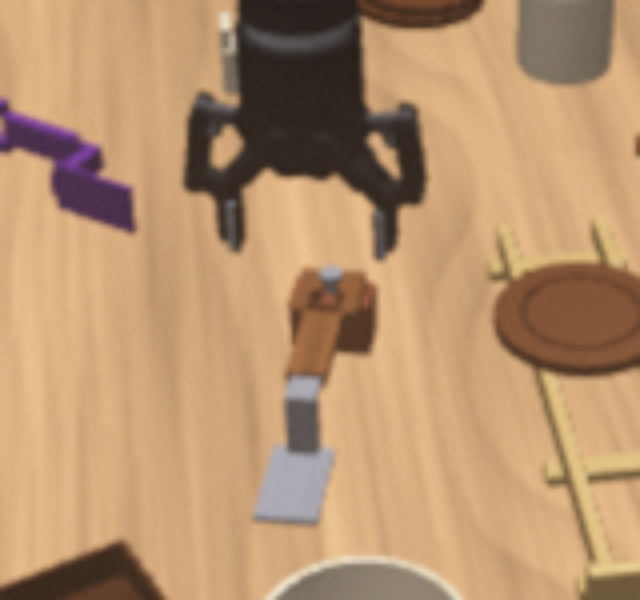

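The gripper hangs straddling the handle, with fingers at crop x 232 and 382 and the handle at about 313. Next I descend and close.

```bash
python3 -m pendant '[{"dx":1,"dy":1,"dz":50,"rx":0,"ry":0,"rz":0},{"dx":1,"dy":1,"dz":83,"rx":0,"ry":0,"rz":0},{"dx":1,"dy":1,"dz":83,"rx":0,"ry":0,"rz":0},{"dx":1,"dy":1,"dz":83,"rx":0,"ry":0,"rz":0}]' 1 80
python3 -m pendant '[{"dx":0,"dy":0,"dz":0,"rx":0,"ry":0,"rz":0},{"dx":0,"dy":0,"dz":0,"rx":0,"ry":0,"rz":0},{"dx":0,"dy":0,"dz":0,"rx":0,"ry":0,"rz":0},{"dx":0,"dy":0,"dz":0,"rx":0,"ry":0,"rz":0},{"dx":0,"dy":0,"dz":0,"rx":0,"ry":0,"rz":0},{"dx":0,"dy":0,"dz":0,"rx":0,"ry":0,"rz":0},{"dx":0,"dy":0,"dz":0,"rx":0,"ry":0,"rz":0},{"dx":0,"dy":0,"dz":0,"rx":0,"ry":0,"rz":0}]' 0 80
python3 - <<'E'
from h import *
for c in("side","top"):
    im=viewer.capture(c); cv2.imwrite(f"pics/{c}2.png",im[:,:,::-1])
    for q in ("turner_tip","turner_tail"): print(c,q,[(np.round(d["pixel"],1).tolist(),round(d["score"],2)) for d in place_of(q,c)])
a=cv2.imread("pics/side2.png")[190:310,210:310]; b=cv2.imread("pics/top2.png")[220:300,260:380]
C=np.zeros((600,800,3),np.uint8); C[:480,:400]=cv2.resize(a,None,fx=4,fy=4); C[:266,400:800]=cv2.resize(b,(400,266)); cv2.imwrite("pics/m2.png",C)
E
```

```text
t: 3.38
ee_pos: [0.4447, -0.078, 0.2027]
eef_rot: [179.9, -0.0, 75.0]
force: [0.9, 0.4, -0.3]
gripper_width: 1.001
finger_force: 0.0
t: 4.38
ee_pos: [0.4446, -0.0774, 0.2024]
eef_rot: [179.9, -0.0, 75.0]
force: [-0.9, -0.3, 5.4]
gripper_width: 0.282
finger_force: 78.5
side turner_tip [([212.8, 205.1], 0.97), ([252.9, 280.3], 0.78)]
side turner_tail [([266.5, 221.7], 0.73), ([377.8, 230.1], 0.71), ([174.2, 181.7], 0.56)]
top turner_tip [([235.8, 302.4], 0.91)]
top turner_tail [([297.6, 251.4], 0.59), ([179.8, 341.8], 0.55)]
```

View pics/m2.png

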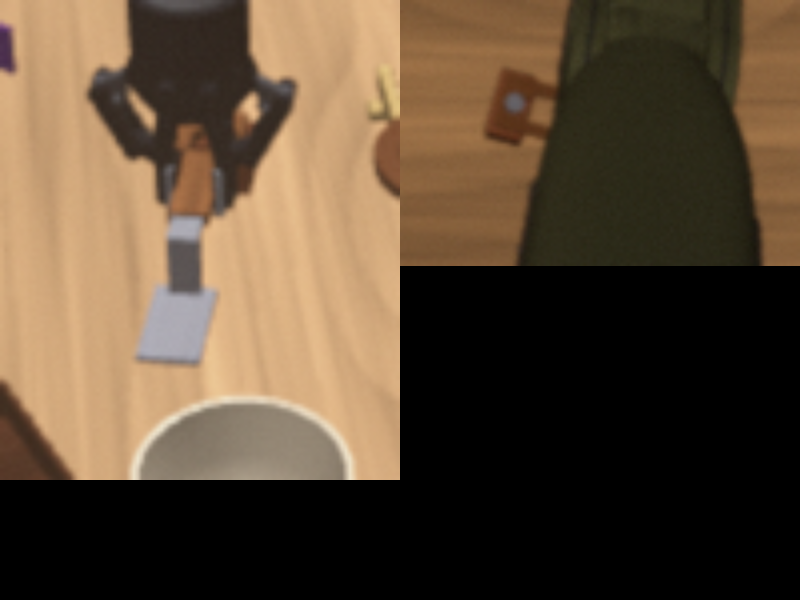

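The handle is gripped between both pads and the stud is still in the narrow slot. Sliding back 23 mm.

```bash
python3 -m pendant '[{"dx":6,"dy":0,"dz":0,"rx":0,"ry":0,"rz":0},{"dx":12,"dy":0,"dz":0,"rx":0,"ry":0,"rz":0},{"dx":18,"dy":0,"dz":0,"rx":0,"ry":0,"rz":0},{"dx":23,"dy":0,"dz":0,"rx":0,"ry":0,"rz":0},{"dx":23,"dy":0,"dz":0,"rx":0,"ry":0,"rz":0},{"dx":23,"dy":0,"dz":0,"rx":0,"ry":0,"rz":0}]'
python3 - <<'E'
from h import *
for c in("side","top"):
    im=viewer.capture(c); cv2.imwrite(f"pics/{c}3.png",im[:,:,::-1])
a=cv2.imread("pics/side3.png")[190:310,210:310]; b=cv2.imread("pics/top3.png")[230:270,270:330]
C=np.zeros((600,800,3),np.uint8); C[:480,:400]=cv2.resize(a,None,fx=4,fy=4); C[:267,400:800]=cv2.resize(b,(400,267)); cv2.imwrite("pics/m3.png",C)
E
```

```text
t: 5.42
ee_pos: [0.4508, -0.0553, 0.2024]
eef_rot: [179.9, 0.0, 75.0]
force: [-0.0, -0.4, 5.9]
gripper_width: 0.284
finger_force: 78.5
```

View pics/m3.png

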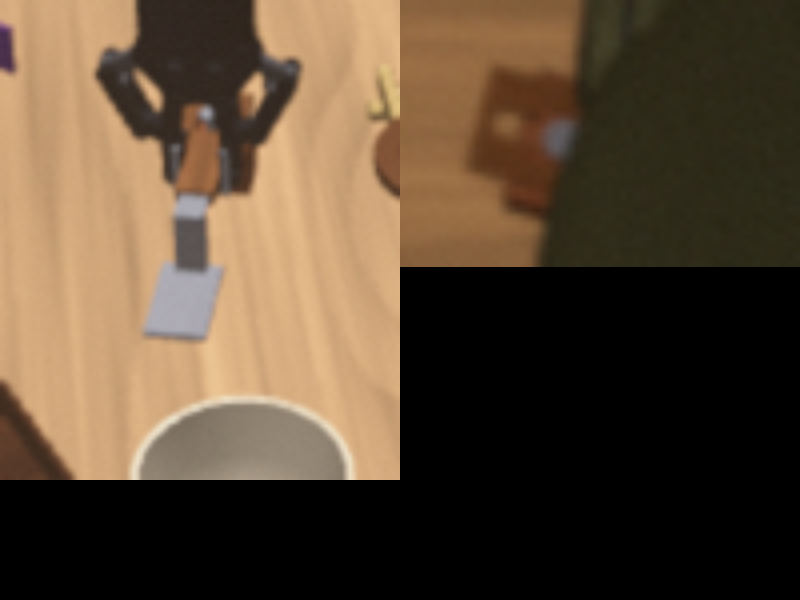

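The stud head now shows in the wide hole, about 34–36 mm from the tail end, with no side force. Lifting gently.

```bash
python3 -m pendant '[{"dx":0,"dy":0,"dz":-3,"rx":0,"ry":0,"rz":0},{"dx":0,"dy":0,"dz":-6,"rx":0,"ry":0,"rz":0},{"dx":0,"dy":0,"dz":-9,"rx":0,"ry":0,"rz":0},{"dx":0,"dy":0,"dz":-12,"rx":0,"ry":0,"rz":0}]'
```

```text
t: 6.02
ee_pos: [0.4501, -0.0551, 0.2138]
eef_rot: [-180.0, -0.0, 75.0]
force: [0.5, -0.5, -1.9]
gripper_width: 0.286
finger_force: 78.6
```

```bash
python3 -m pendant '[{"dx":0,"dy":0,"dz":-40,"rx":0,"ry":0,"rz":0},{"dx":0,"dy":0,"dz":-80,"rx":0,"ry":0,"rz":0},{"dx":0,"dy":0,"dz":-80,"rx":0,"ry":0,"rz":0},{"dx":0,"dy":0,"dz":-80,"rx":0,"ry":0,"rz":0}]'
python3 -c "
from h import *
delta([.6285,.185,.107],89.4)"
```

```text
t: 6.52
ee_pos: [0.4498, -0.0551, 0.2932]
eef_rot: [-180.0, 0.0, 75.0]
force: [-0.7, -0.2, -1.5]
gripper_width: 0.287
finger_force: 79.2
d [278.1 110.6  31.4] r [ -0.04  -0.   -14.38]
```

```bash
python3 -m pendant '[{"dx":278,"dy":110,"dz":0,"rx":0,"ry":0,"rz":-14.4},{"dx":278,"dy":110,"dz":0,"rx":0,"ry":0,"rz":-14.4},{"dx":278,"dy":110,"dz":0,"rx":0,"ry":0,"rz":-14.4},{"dx":278,"dy":110,"dz":0,"rx":0,"ry":0,"rz":-14.4},{"dx":278,"dy":110,"dz":0,"rx":0,"ry":0,"rz":-14.4},{"dx":278,"dy":110,"dz":31,"rx":0,"ry":0,"rz":-14.4},{"dx":278,"dy":110,"dz":31,"rx":0,"ry":0,"rz":-14.4},{"dx":278,"dy":110,"dz":31,"rx":0,"ry":0,"rz":-14.4}]'
python3 - <<'E'
from h import *
o=telemetry.get_obs();print(o["ee_pos"],o["eef_rot"],o["joint_pos"])
for c in("side","top"):
    im=viewer.capture(c); cv2.imwrite(f"pics/{c}4.png",im[:,:,::-1])
    for q in ("turner_tip","turner_grip","coaster"): print(c,q,[(np.round(d["pixel"],1).tolist(),round(d["score"],2)) for d in place_of(q,c)])
a=cv2.imread("pics/side4.png")[120:270,260:360]; b=cv2.imread("pics/top4.png")[160:230,210:330]
C=np.zeros((600,800,3),np.uint8); C[:,:400]=cv2.resize(a,None,fx=4,fy=4); C[:233,400:800]=cv2.resize(b,(400,233)); cv2.imwrite("pics/m4.png",C)
E
```

```text
t: 7.52
ee_pos: [0.6276, 0.1844, 0.2618]
eef_rot: [-179.8, 0.1, 89.4]
force: [0.4, -0.1, -1.3]
gripper_width: 0.285
finger_force: 79.1
[0.6276051  0.18440422 0.2618207 ] [-1.79841471e+02  5.20726109e-02  8.93957195e+01] [ 1.63747395e+01  3.22262598e+01 -2.22269849e+00  5.57178675e+01
 -3.50870511e-03  1.06979097e+02]
side turner_tip [([315.1, 196.8], 0.95), ([213.0, 207.7], 0.86), ([319.7, 165.6], 0.46)]
side turner_grip [([308.6, 158.1], 0.89), ([189.7, 184.9], 0.89)]
side coaster [([322.8, 231.0], 0.8)]
top turner_tip [([266.2, 185.8], 0.69), ([363.7, 152.2], 0.51)]
top turner_grip [([308.3, 192.6], 0.35)]
top coaster [([303.7, 192.2], 0.91)]
```

View pics/m4.png

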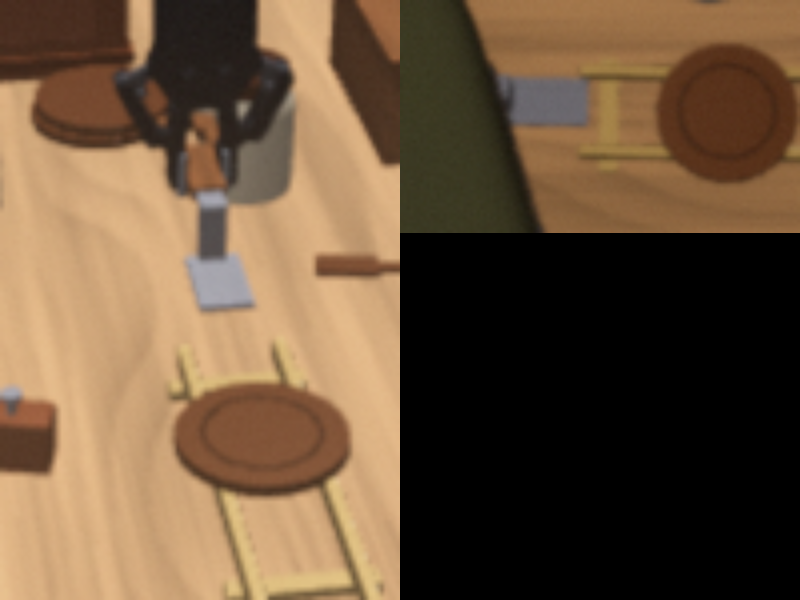

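Turner is off the stud and the keeper at left is bare. The blade is level, with its front edge at side-px (317,197) and top-px (266,191), in line with the rack.

```bash
python3 - <<'E'
from h import *
np.set_printoptions(precision=4,suppress=True)
print(tri((317.1,196.6),(266.2,190.6)))
for c,p in(("side",(317.1,196.6)),("top",(266.2,190.6))): print(atz(p,.062,c))
print("edges corners",atz((260+203/4,120+309/4),.060,"side"),atz((260+254/4,120+304/4),.060,"side"),atz((266.4,160+79/3.333),.064,"top"),atz((266.4,160+126/3.333),.064,"top"))
# coaster edges again
print(atz((210+(657-400)/3.333,160+112/3.333),.036,"top"),atz((210+(796-400)/3.333,160+112/3.333),.036,"top"))
print("slat y", [atz((210+185/3.333,160+v/3.333),.026,"top") for v in(73,152)])
E
```

```text
(array([0.628 , 0.0642, 0.0587]), np.float64(0.056203895520383185))
[0.6272 0.0593 0.062 ]
[0.627  0.0641 0.062 ]
edges corners [0.6093 0.0618 0.06  ] [0.6464 0.0626 0.06  ] [0.6461 0.0637 0.064 ] [0.6062 0.0633 0.064 ]
[0.6252 0.0062 0.036 ] [ 0.6256 -0.1108  0.036 ]
slat y [array([0.6616, 0.0674, 0.026 ]), array([0.5927, 0.0667, 0.026 ])]
```

```bash
python3 -m pendant '[{"dx":0,"dy":0,"dz":23,"rx":0,"ry":0,"rz":0},{"dx":0,"dy":0,"dz":46,"rx":0,"ry":0,"rz":0},{"dx":0,"dy":0,"dz":46,"rx":0,"ry":0,"rz":0},{"dx":-15,"dy":0,"dz":46,"rx":0,"ry":0,"rz":0},{"dx":-30,"dy":0,"dz":46,"rx":0,"ry":0,"rz":0},{"dx":-45,"dy":0,"dz":46,"rx":0,"ry":0,"rz":0},{"dx":-60,"dy":0,"dz":46,"rx":0,"ry":0,"rz":0},{"dx":-72,"dy":0,"dz":46,"rx":0,"ry":0,"rz":0},{"dx":-83,"dy":0,"dz":46,"rx":0,"ry":0,"rz":0},{"dx":-83,"dy":0,"dz":46,"rx":0,"ry":0,"rz":0},{"dx":-83,"dy":0,"dz":46,"rx":0,"ry":0,"rz":0}]'
python3 - <<'E'
from h import *
im=viewer.capture("side"); cv2.imwrite("pics/side5.png",im[:,:,::-1])
print([(np.round(d["pixel"],1).tolist(),round(d["score"],2)) for d in place_of("coaster","side")])
E
```

```text
t: 9.3
ee_pos: [0.6275, 0.1022, 0.2167]
eef_rot: [-180.0, -0.0, 89.4]
force: [0.3, 0.5, -2.3]
gripper_width: 0.287
finger_force: 79.1
[([325.2, 231.2], 0.82)]
```

Inserted without contact. Lifting along the arc to 45°.

```bash
python3 -m pendant '[{"dx":0,"dy":0,"dz":-5,"rx":0,"ry":0,"rz":0},{"dx":0,"dy":0,"dz":-9,"rx":0,"ry":0,"rz":0},{"dx":-0.4,"dy":0,"dz":-16,"rx":0,"ry":0,"rz":0},{"dx":-1.4,"dy":0,"dz":-24,"rx":0,"ry":0,"rz":0},{"dx":-3.2,"dy":0,"dz":-32,"rx":0,"ry":0,"rz":0},{"dx":-5.6,"dy":0,"dz":-40,"rx":0,"ry":0,"rz":0},{"dx":-8.8,"dy":0,"dz":-47.5,"rx":0,"ry":0,"rz":0},{"dx":-12.5,"dy":0,"dz":-55,"rx":0,"ry":0,"rz":0},{"dx":-17,"dy":0,"dz":-61.6,"rx":0,"ry":0,"rz":0},{"dx":-22,"dy":0,"dz":-68,"rx":0,"ry":0,"rz":0},{"dx":-27.4,"dy":0,"dz":-74,"rx":0,"ry":0,"rz":0}]'
python3 - <<'E'
from h import *
a=viewer.capture("side")[130:280,260:360,::-1]; b=viewer.capture("top")[160:230,250:370,::-1]
C=np.zeros((600,800,3),np.uint8); C[:,:400]=cv2.resize(a,None,fx=4,fy=4); C[:233,400:800]=cv2.resize(b,(400,233)); cv2.imwrite("pics/m6.png",C)
E
```

```text
t: 10.78
ee_pos: [0.6272, 0.0742, 0.2911]
eef_rot: [180.0, 0.0, 89.4]
force: [0.6, 0.2, -1.8]
gripper_width: 0.285
finger_force: 79.1
```

View pics/m6.png

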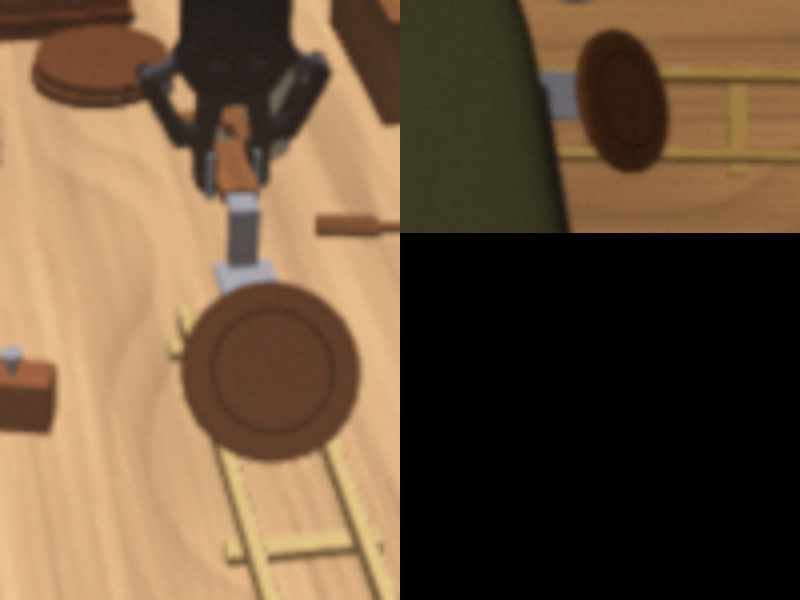

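The coaster is tilted about 45° on its far edge, which has not slid (still at top px about 330). Its apparent skew is just perspective. Continuing over the top.

```bash
python3 -m pendant '[{"dx":-6,"dy":0,"dz":-5.6,"rx":0,"ry":0,"rz":0},{"dx":-12.5,"dy":0,"dz":-10.6,"rx":0,"ry":0,"rz":0},{"dx":-19.4,"dy":0,"dz":-15,"rx":0,"ry":0,"rz":0},{"dx":-26.6,"dy":0,"dz":-18.7,"rx":0,"ry":0,"rz":0},{"dx":-34,"dy":0,"dz":-22,"rx":0,"ry":0,"rz":0},{"dx":-42,"dy":0,"dz":-24.3,"rx":0,"ry":0,"rz":0},{"dx":-50,"dy":0,"dz":-26,"rx":0,"ry":0,"rz":0},{"dx":-58,"dy":0,"dz":-27,"rx":0,"ry":0,"rz":0},{"dx":-66,"dy":0,"dz":-27.5,"rx":0,"ry":0,"rz":0},{"dx":-74,"dy":0,"dz":-27,"rx":0,"ry":0,"rz":0},{"dx":-74,"dy":0,"dz":-27,"rx":0,"ry":0,"rz":0},{"dx":-74,"dy":0,"dz":-27,"rx":0,"ry":0,"rz":0},{"dx":-74,"dy":0,"dz":-27,"rx":0,"ry":0,"rz":0},{"dx":-74,"dy":0,"dz":-27,"rx":0,"ry":0,"rz":0}]'
python3 - <<'E'
from h import *
a=viewer.capture("side")[160:310,280:380,::-1]; b=viewer.capture("top")[160:230,290:410,::-1]
C=np.zeros((600,800,3),np.uint8); C[:,:400]=cv2.resize(a,None,fx=4,fy=4); C[:233,400:800]=cv2.resize(b,(400,233)); cv2.imwrite("pics/m7.png",C)
for c in("side","top"): print([(np.round(d["pixel"],1).tolist(),round(d["score"],2)) for d in place_of("coaster",c)],[(np.round(d["bbox"],1).tolist(),round(d["score"],2)) for d in outline_of("coaster",c)])
E
```

```text
t: 12.62
ee_pos: [0.6265, 0.0009, 0.3177]
eef_rot: [-180.0, -0.0, 89.4]
force: [-0.0, 0.1, -2.0]
gripper_width: 0.288
finger_force: 79.1
[([338.6, 256.3], 0.8)] [([337.8, 257.9, 47.4, 34.9], 0.63)]
[([345.6, 191.6], 0.76), ([170.1, 256.8], 0.5)] [([349.9, 192.6, 39.1, 40.4], 0.71)]
```

View pics/m7.png

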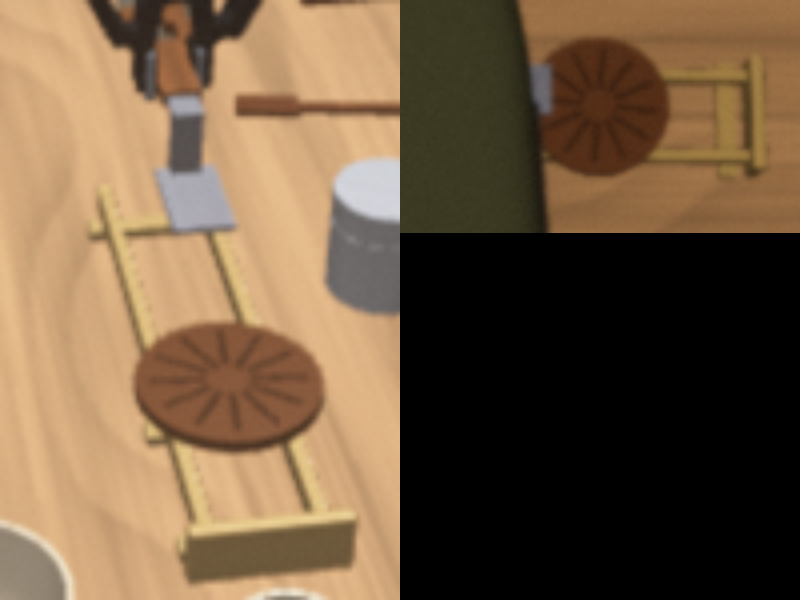

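The coaster lies flipped, carved rays up, flat on both slats, with its right edge at top-px 370.7 and centre about (350,192). I have now viewed 11 pictures, one more than the allowed 10, so from here I use numbers only.

```bash
python3 - <<'E'
from h import *
np.set_printoptions(precision=4,suppress=True)
print(atz((370.7,192),.036,"top"),atz((350.1,192),.036,"top"),atz((350,160+38/3.333),.036,"top"),atz((350,160+175/3.333),.036,"top"))
print(atz((280+229/4,160+382/4),.034,"side"))
print("tip y",telemetry.get_obs()["ee_pos"][1]-.1203)
E
python3 -m pendant '[{"dx":30,"dy":0,"dz":0,"rx":0,"ry":0,"rz":0},{"dx":59,"dy":0,"dz":0,"rx":0,"ry":0,"rz":0},{"dx":59,"dy":0,"dz":44,"rx":0,"ry":0,"rz":0},{"dx":59,"dy":0,"dz":88,"rx":0,"ry":0,"rz":0},{"dx":59,"dy":0,"dz":88,"rx":0,"ry":0,"rz":0},{"dx":59,"dy":0,"dz":88,"rx":0,"ry":0,"rz":0}]'
```

```text
[ 0.6308 -0.2286  0.036 ] [ 0.6305 -0.1707  0.036 ] [ 0.6906 -0.1718  0.036 ] [ 0.5717 -0.169   0.036 ]
[ 0.6342 -0.173   0.034 ]
tip y -0.11962849809057945
t: 13.68
ee_pos: [0.6278, 0.0596, 0.231]
eef_rot: [179.9, -0.0, 89.4]
force: [0.5, 0.1, -1.3]
gripper_width: 0.286
finger_force: 79.1
```

```bash
python3 -m pendant '[{"dx":-20,"dy":4,"dz":0,"rx":0,"ry":0,"rz":0},{"dx":-40,"dy":4,"dz":0,"rx":0,"ry":0,"rz":0},{"dx":-50,"dy":4,"dz":0,"rx":0,"ry":0,"rz":0},{"dx":-58,"dy":4,"dz":0,"rx":0,"ry":0,"rz":0},{"dx":-66,"dy":4,"dz":0,"rx":0,"ry":0,"rz":0},{"dx":-74,"dy":4,"dz":0,"rx":0,"ry":0,"rz":0},{"dx":-82,"dy":4,"dz":0,"rx":0,"ry":0,"rz":0},{"dx":-90,"dy":4,"dz":0,"rx":0,"ry":0,"rz":0},{"dx":-97,"dy":4,"dz":0,"rx":0,"ry":0,"rz":0},{"dx":-103,"dy":4,"dz":0,"rx":0,"ry":0,"rz":0},{"dx":-107,"dy":4,"dz":0,"rx":0,"ry":0,"rz":0},{"dx":-107,"dy":4,"dz":0,"rx":0,"ry":0,"rz":0}]'
python3 -m pendant '[{"dx":-2,"dy":0,"dz":0,"rx":0,"ry":0,"rz":0},{"dx":-3,"dy":0,"dz":0,"rx":0,"ry":0,"rz":0},{"dx":-4,"dy":0,"dz":0,"rx":0,"ry":0,"rz":0}]'
python3 - <<'E'
from h import *
for c in("side","top"):
    im=viewer.capture(c); cv2.imwrite(f"pics/{c}8.png",im[:,:,::-1])
    for p in place_of("coaster",c): print(c,np.round(p["pixel"],1),p["score"],atz(p["pixel"],.031,c))
    for o in outline_of("coaster",c): print(np.round(o["bbox"],1),round(o["score"],2))
E
```

```text
t: 15.18
ee_pos: [0.63, -0.0478, 0.2297]
eef_rot: [-180.0, 0.0, 89.4]
force: [-0.1, -0.2, -2.5]
gripper_width: 0.286
finger_force: 79.3
t: 15.55
ee_pos: [0.6299, -0.0514, 0.2297]
eef_rot: [-180.0, -0.0, 89.4]
force: [-0.2, 0.4, -1.8]
gripper_width: 0.283
finger_force: 79.3
side [341.8 275.2] 0.89 [ 0.62945373 -0.24382516  0.031     ]
side [282.3 149.4] 0.34 [0.57627508 0.41348374 0.031     ]
[342.4 273.5  53.7  34. ] 0.61
[371.7 191.8  42.   41. ] 0.62
```

```bash
python3 -m pendant '[{"dx":-1.5,"dy":0,"dz":0,"rx":0,"ry":0,"rz":0},{"dx":-3,"dy":0,"dz":0,"rx":0,"ry":0,"rz":0},{"dx":-3,"dy":0,"dz":0,"rx":0,"ry":0,"rz":0}]'
python3 -m pendant '[{"dx":-1,"dy":0,"dz":0,"rx":0,"ry":0,"rz":0},{"dx":-2,"dy":0,"dz":0,"rx":0,"ry":0,"rz":0},{"dx":-2,"dy":0,"dz":0,"rx":0,"ry":0,"rz":0}]'
```

```text
t: 16.23
ee_pos: [0.6299, -0.0546, 0.2297]
eef_rot: [180.0, 0.0, 89.4]
force: [0.7, -0.5, -2.1]
gripper_width: 0.285
finger_force: 79.3
t: 16.6
ee_pos: [0.6299, -0.0566, 0.2297]
eef_rot: [180.0, 0.0, 89.4]
force: [-0.3, 0.8, -2.0]
gripper_width: 0.286
finger_force: 79.3
```

```bash
for i in 1 2; do python3 -m pendant '[{"dx":-1,"dy":0,"dz":0,"rx":0,"ry":0,"rz":0},{"dx":-2,"dy":0,"dz":0,"rx":0,"ry":0,"rz":0},{"dx":-2,"dy":0,"dz":0,"rx":0,"ry":0,"rz":0}]' | grep -E "ee_pos|force"; done
python3 - <<'E'
from h import *
for c in("side","top"):
    im=viewer.capture(c); cv2.imwrite(f"pics/{c}9.png",im[:,:,::-1])
    for o in outline_of("coaster",c)[:1]: print(np.round(o["bbox"],1),round(o["score"],2))
    if c=="top":
        for r in (186,192,197): print(im[r,384:404].astype(int).sum(1))
E
```

```text
ee_pos: [0.6299, -0.0574, 0.2299]
force: [-1.0, 5.2, 0.5]
finger_force: 79.5
ee_pos: [0.6298, -0.0582, 0.2302]
force: [-0.1, 9.6, 2.2]
finger_force: 79.7
[342.2 274.4  51.4  33.1] 0.55
[373.  192.1  41.7  43.8] 0.91
[139 130 120 119 122 125 142 152 162 160 192 274 350 364 337 302 326 341
 339 333]
[139 136 139 139 145 153 140 152 154 156 165 222 337 364 336 316 335 339
 331 338]
[149 158 152 153 150 154 153 149 147 152 162 220 330 365 347 340 350 349
 352 351]
```

The push force reached 9.6 N, so the coaster is against the bar. Next: back off, lift, then go to the rest.

```bash
python3 -m pendant '[{"dx":10,"dy":0,"dz":0,"rx":0,"ry":0,"rz":0},{"dx":30,"dy":0,"dz":0,"rx":0,"ry":0,"rz":0},{"dx":70,"dy":0,"dz":0,"rx":0,"ry":0,"rz":0},{"dx":90,"dy":0,"dz":-50,"rx":0,"ry":0,"rz":0},{"dx":90,"dy":0,"dz":-100,"rx":0,"ry":0,"rz":0},{"dx":90,"dy":0,"dz":-100,"rx":0,"ry":0,"rz":0},{"dx":90,"dy":0,"dz":-100,"rx":0,"ry":0,"rz":0}]'
python3 - <<'E'
from h import *
delta([.4464,.290,.147],86.6)
for c in("side","top"):
    im=viewer.capture(c)
    for o in outline_of("coaster",c)[:1]: print(np.round(o["bbox"],1),round(o["score"],2))
    for p in place_of("coaster",c)[:1]: print(c,np.round(p["pixel"],1),p["score"],atz(p["pixel"],.031,c))
    for p in place_of("turner_tail",c)[:3]: print(c,np.round(p["pixel"],1),p["score"])
    if c=="top": print(im[192,384:404].astype(int).sum(1))
E
```

```text
t: 18.42
ee_pos: [0.6304, 0.03, 0.3292]
eef_rot: [-180.0, 0.0, 89.4]
force: [0.2, -0.1, -2.4]
gripper_width: 0.281
finger_force: 79.4
d [ 258.2 -186.5   27.5] r [-0.04  0.02  2.85]
[343.8 276.3  51.1  31.2] 0.84
side [343.7 276.9] 0.81 [ 0.63254897 -0.25045851  0.031     ]
side [176.5 181.6] 0.88
side [316.5 161.5] 0.55
[372.1 192.2  43.5  42. ] 0.63
top [372.5 189.9] 0.65 [ 0.63817754 -0.23479197  0.031     ]
top [369.3 192.6] 0.39
[134 128 137 145 144 139 143 151 147 160 157 224 327 349 336 310 330 334
 335 336]
```

```bash
python3 -m pendant '[{"dx":258,"dy":-186,"dz":0,"rx":0,"ry":0,"rz":2.8},{"dx":258,"dy":-186,"dz":0,"rx":0,"ry":0,"rz":2.8},{"dx":258,"dy":-186,"dz":0,"rx":0,"ry":0,"rz":2.8},{"dx":258,"dy":-186,"dz":0,"rx":0,"ry":0,"rz":2.8},{"dx":258,"dy":-186,"dz":0,"rx":0,"ry":0,"rz":2.8},{"dx":258,"dy":-186,"dz":27,"rx":0,"ry":0,"rz":2.8},{"dx":258,"dy":-186,"dz":27,"rx":0,"ry":0,"rz":2.8},{"dx":258,"dy":-186,"dz":27,"rx":0,"ry":0,"rz":2.8}]'
python3 - <<'E'
from h import *
delta([.4464,.290,.047],86.6)
for c in("side","top"):
    im=viewer.capture(c)
    for q in("turner_tail","turner_tip","rest"):
        for p in place_of(q,c)[:3]: print(c,q,np.round(p["pixel"],1),round(p["score"],2))
for n,P in dict(tail=[.4497,.345,.147],tip=[.4397,.170,.1],rest=[.4497,.345,0]).items(): print(n,proj(P,"side"),proj(P,"top"))
E
```

```text
t: 19.82
ee_pos: [0.4479, 0.289, 0.3032]
eef_rot: [180.0, 0.0, 86.6]
force: [-0.5, 0.5, -0.9]
gripper_width: 0.285
finger_force: 79.3
d [  0.9  -1.6 101.5] r [ 0.02  0.01 -0.03]
side turner_tail [246.6 131.6] 0.81
side turner_tail [178.1 179.8] 0.59
side turner_tail [259.  220.3] 0.2
side turner_tip [212.6 203.7] 0.67
side rest [243.3 170.2] 0.76
side rest [376.3 232.1] 0.54
top turner_tip [225.7 255. ] 0.65
top turner_tip [299.3 149.5] 0.53
top turner_tip [238.2 301.5] 0.51
tail [[245.0514567  129.67417843]] [[153.47678403 250.10330045]]
tip [[247.32511133 170.70759474]] [[224.5033637  256.57941269]]
rest [[247.36389009 170.24243748]] [[166.58382252 256.8007172 ]]
```

Predicted and detected positions agree. Lowering.

```bash
python3 -m pendant '[{"dx":1,"dy":-1.5,"dz":40,"rx":0,"ry":0,"rz":0},{"dx":1,"dy":-1.5,"dz":75,"rx":0,"ry":0,"rz":0},{"dx":1,"dy":-1.5,"dz":85,"rx":0,"ry":0,"rz":0},{"dx":1,"dy":-1.5,"dz":92,"rx":0,"ry":0,"rz":0},{"dx":1,"dy":-1.5,"dz":97,"rx":0,"ry":0,"rz":0},{"dx":1,"dy":-1.5,"dz":97,"rx":0,"ry":0,"rz":0}]'
python3 -m pendant '[{"dx":0,"dy":0,"dz":2,"rx":0,"ry":0,"rz":0},{"dx":0,"dy":0,"dz":3.5,"rx":0,"ry":0,"rz":0},{"dx":0,"dy":0,"dz":3.5,"rx":0,"ry":0,"rz":0}]'
```

```text
t: 20.98
ee_pos: [0.4462, 0.2907, 0.2062]
eef_rot: [180.0, -0.0, 86.6]
force: [-0.4, 0.7, -0.8]
gripper_width: 0.285
finger_force: 79.3
t: 21.35
ee_pos: [0.4461, 0.2906, 0.2025]
eef_rot: [180.0, -0.0, 86.6]
force: [0.7, -0.3, -0.4]
gripper_width: 0.287
finger_force: 79.5
```

```bash
python3 -m pendant '[{"dx":0,"dy":0,"dz":0.5,"rx":0,"ry":0,"rz":0},{"dx":0,"dy":0,"dz":1,"rx":0,"ry":0,"rz":0},{"dx":0,"dy":0,"dz":1,"rx":0,"ry":0,"rz":0}]'
python3 - <<'E'
from h import *
for c in("side","top"):
    im=viewer.capture(c); cv2.imwrite(f"pics/{c}10.png",im[:,:,::-1])
    for q in("turner_tail","turner_tip"):
        for p in place_of(q,c)[:2]: print(c,q,np.round(p["pixel"],1),round(p["score"],2))
for n,P in dict(tail=[.4497,.345,.047],tip=[.4397,.170,.0]).items(): print(n,proj(P,"side"),proj(P,"top"))
E
```

```text
t: 21.72
ee_pos: [0.4461, 0.2906, 0.2025]
eef_rot: [179.9, -0.0, 86.6]
force: [-1.1, -2.3, 8.5]
gripper_width: 0.286
finger_force: 80.6
side turner_tail [176.2 179.5] 0.89
side turner_tip [209.8 203.9] 0.76
side turner_tip [249.3 200.9] 0.74
top turner_tail [225.8 260.7] 0.47
top turner_tip [225.5 259.9] 0.6
top turner_tip [237.8 297.6] 0.57
tail [[246.65202005 157.71604881]] [[162.69514174 254.81446841]]
tip [[248.94184112 199.24446629]] [[228.4771408  260.69223591]]
```

Contact came at the same height as the original grasp, with the tip where predicted. Releasing and retracting.

```bash
python3 -m pendant '[{"dx":0,"dy":0,"dz":0,"rx":0,"ry":0,"rz":0},{"dx":0,"dy":0,"dz":0,"rx":0,"ry":0,"rz":0},{"dx":0,"dy":0,"dz":0,"rx":0,"ry":0,"rz":0},{"dx":0,"dy":0,"dz":0,"rx":0,"ry":0,"rz":0},{"dx":0,"dy":0,"dz":0,"rx":0,"ry":0,"rz":0},{"dx":0,"dy":0,"dz":0,"rx":0,"ry":0,"rz":0},{"dx":0,"dy":0,"dz":-10,"rx":0,"ry":0,"rz":0},{"dx":0,"dy":0,"dz":-40,"rx":0,"ry":0,"rz":0},{"dx":0,"dy":0,"dz":-90,"rx":0,"ry":0,"rz":0},{"dx":0,"dy":0,"dz":-140,"rx":0,"ry":0,"rz":0},{"dx":-150,"dy":-60,"dz":-180,"rx":0,"ry":0,"rz":0},{"dx":-150,"dy":-60,"dz":-180,"rx":0,"ry":0,"rz":0},{"dx":-200,"dy":-120,"dz":-180,"rx":0,"ry":0,"rz":0},{"dx":-250,"dy":-120,"dz":-180,"rx":0,"ry":0,"rz":0},{"dx":-300,"dy":-120,"dz":-180,"rx":0,"ry":0,"rz":0},{"dx":-300,"dy":-120,"dz":-180,"rx":0,"ry":0,"rz":0}]' 1 80
python3 - <<'E'
from h import *
np.set_printoptions(precision=4,suppress=True)
for c in("side","top"):
    im=viewer.capture(c); cv2.imwrite(f"pics/{c}11.png",im[:,:,::-1])
    for q,z in(("turner_tail",.047),("turner_tip",0),("turner_grip",.047),("coaster",.031)):
        for p in place_of(q,c)[:2]: print(c,q,np.round(p["pixel"],1),round(p["score"],2),atz(p["pixel"],z,c))
    for o in outline_of("turner",c)[:2]: print(cv2.minAreaRect(cv2.findNonZero(o["pixels"].astype(np.uint8))),round(o["score"],2))
E
```

```text
t: 24.02
ee_pos: [0.3067, -0.0041, 0.382]
eef_rot: [179.9, 0.0, 86.4]
force: [0.9, 1.2, 0.2]
gripper_width: 1.001
finger_force: 0.0
side turner_tail [250.6 157.2] 0.59 [0.4627 0.3465 0.047 ]
side turner_tail [179.2 179.2] 0.56 [0.2352 0.2418 0.047 ]
side turner_tip [249.1 199.9] 0.79 [0.4399 0.1663 0.    ]
side turner_tip [212.2 201.5] 0.71 [0.3289 0.1746 0.    ]
side turner_grip [248.7 166.4] 0.73 [0.4514 0.2874 0.047 ]
side turner_grip [190.  182.2] 0.7 [0.2678 0.2191 0.047 ]
side coaster [339.6 276.1] 0.98 [ 0.6235 -0.2462  0.031 ]
((248.03414916992188, 175.59268188476562), (47.16447448730469, 15.211324691772461), 88.21009063720703) 0.79
((190.89703369140625, 188.33822631835938), (56.08003616333008, 18.521846771240234), 30.963754653930664) 0.67
top turner_tail [180.4 341. ] 0.67 [0.2212 0.2873 0.047 ]
top turner_tail [162.7 254.4] 0.62 [0.4508 0.345  0.047 ]
top turner_tip [239.3 298.8] 0.89 [0.3341 0.1375 0.    ]
top turner_tip [230.2 263.1] 0.66 [0.433 0.165 0.   ]
top turner_grip [125.7 206.2] 0.63 [0.5849 0.4554 0.047 ]
top turner_grip [180.2 255.4] 0.62 [0.4484 0.297  0.047 ]
top coaster [371.2 188.8] 0.68 [ 0.6414 -0.2312  0.031 ]
((203.67987060546875, 321.3035888671875), (17.21933364868164, 76.2955322265625), 55.980648040771484) 0.81
((190.91586303710938, 256.8415832519531), (75.42382049560547, 17.413150787353516), 5.710593223571777) 0.67
```

```bash
python3 -c "
from station import manip
print(manip.close_job())"
```

```text
the job is handed in; nothing more can be done
None
```

I handed the job in at about 24 s: the coaster is flipped carved side up and pushed against the end bar (9.6 N felt), and the turner is in the rest and released. The hand-in gave no verdict, and I viewed 11 pictures, one over the limit of 10.

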